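# Tip the picked knobs into the shipping carton

### The job

Take the orange cup of blue knobs out from under the wire shelf and tip all six knobs out of it into the open brown carton. Then stand the empty cup upright with its whole base on the green mat and let go. Do not bump the shelf, and leave the carton and everything else where it stands.

Things in the scene. Friction and masses are not known exactly. Their poses are not given: they have to be found in the camera images.
- cup: orange plastic picking cup, open at the top, plain round and straight: 66 mm outside diameter, 100 mm tall, wall 3 mm, about 0.12 kg empty. Origin at the centre of its underside, z towards its mouth. It stands on the bench under the wire shelf with six knobs in it (filled to about 50 mm)
- cup_mouth (a point): centre of the orange cup's mouth, 100 mm above its underside
- carton: open-topped brown cardboard carton standing on the bench, 200 mm (its x) by 170 mm (its y), 90 mm tall, walls and floor 4 mm, about 0.6 kg. Origin at the centre of its underside
- mat: flat green plastic mat for empty cups, fixed, 180 x 180 mm, 4 mm thick. Origin at the centre of its underside, on the bench; sides along its x and y
- shelf: fixed wire shelf: 6 mm steel wires, undersides 201 mm above the bench, from 50 mm in front of the origin (its -x, towards the robot) to 110 mm behind, 340 mm wide along its y; two posts at its back corners (x 110, y +-170 mm), open in front and at the ends. Stock lies on its rear part. Origin on the bench; cup and jar stand near it, about 70 mm to either side
- jar: closed white jar with grey lid, 60 mm diameter, 100 mm tall, beside the cup under the shelf; a bystander. Origin at the centre of its underside
- tape: roll of amber packing tape lying flat, 100 mm diameter, 48 mm tall; a bystander. Origin at the centre of its underside
- parcel: small closed cardboard box 130 x 90 x 60 mm; a bystander. Origin at the centre of its underside
- pencup: white pen cup 80 mm diameter, 100 mm tall, pens up to 135 mm; a bystander. Origin at the centre of its underside
- mouse: black computer mouse, 105 mm long (x), 60 mm wide, 34 mm tall; a bystander. Origin at the centre of its underside
- scanner: yellow and black hand scanner lying flat, 185 mm long along its x, 60 mm wide, 35 mm tall; a bystander. Origin at its underside near its middle
- knob0: blue glazed drawer knob: a 22 mm ball with a stub 14 mm in diameter that ends 15 mm from the ball's centre, 15 g. Origin at the ball's centre
- knob1: blue glazed drawer knob: a 22 mm ball with a stub 14 mm in diameter that ends 15 mm from the ball's centre, 15 g. Origin at the ball's centre
- knob2: blue glazed drawer knob: a 22 mm ball with a stub 14 mm in diameter that ends 15 mm from the ball's centre, 15 g. Origin at the ball's centre
- knob3: blue glazed drawer knob: a 22 mm ball with a stub 14 mm in diameter that ends 15 mm from the ball's centre, 15 g. Origin at the ball's centre
- knob4: blue glazed drawer knob: a 22 mm ball with a stub 14 mm in diameter that ends 15 mm from the ball's centre, 15 g. Origin at the ball's centre
- knob5: blue glazed drawer knob: a 22 mm ball with a stub 14 mm in diameter that ends 15 mm from the ball's centre, 15 g. Origin at the ball's centre
There are look-alikes about, which are no part of the job. Of the things that look like the cup, the middle-sized one is meant.

How it is judged:
By the outcome, as a careful person would: the job done as asked, in the order asked, and still so for the second after the job is handed in, with the robot touching nothing.
It also fails if it takes over 72 s, if anything falls off the work surface, if the arm or the gripper's body presses on something with over 40 N, if the wrist force passes 120 N, or if a joint passes its speed limit or range.

### The arm

A 6-joint arm with a two-finger parallel gripper is mounted at the origin on the work surface. World frame = base frame: x ahead of the robot, y to its left, z up, the work surface at z = 0. Lengths are in mm, angles in rad, forces in N, time in s.
With the tool pointing down it reaches from about 350 to 875 mm from the base axis. Payload 4.2 kg.
Tool frame: the origin (TCP) lies at the very end of the fingers, on their centre line; the grasp point (between the pads) lies 19 mm behind it; z points along the fingers, y is the line along which they close (so a half turn about z gives the same grasp; the last joint's range is limited). The gripper opens to 85 mm and grips with 20 to 120 N. Pads are 22 mm wide; open, the fingers measure 114 mm over their backs; the gripper's body (76 mm by 85 mm) begins 54 mm behind the grasp point. The pads swing forward as they close: fully open they stand 13 mm farther back than shut.
Start: joints at [-1.082, 0.385, 0.008, 0, -1.194, -0.259], TCP at [142.382, -608.545, 231.312] pointing down, gripper open.
Joint ranges: [-3.14, 3.14], [-1.21, 2.06], [-1.07, 1.41], [-3.16, 2.05], [-2.99, -0.16], [-3.1, 3.1]. Speed limits (rad/s): [2.79, 2.79, 3.14, 3.14, 3.14, 3.14].

### API

Orientations are given as a unit quaternion [x, y, z, w].
In Python, from bench import read_state, get_image, get_calibration, job_done gives the robot as it stands.
- The arm moves only by the shell command python3 -m creep 'ROWS'. ROWS is a JSON object of lists of equal length, an entry for each row: "translation": the shift along the world's x, y, z in cm, a list of three; "delta_rot": the turn, a rotation vector about the world's x, y, z in degrees, a list of three; "hand": the finger opening in cm, from 0 to 8.54. A call has 1 to 8 rows; each row is the pose to reach, as a shift and turn from the pose commanded when the call began; what a row does not reach only later rows make up. A row lasts 1/8 s, in which the tool goes at most 62.5 mm and 10.7 degrees, less where a joint would pass 70% of its speed; a pose out of reach is approached as far as the arm can. A call with a gripper value outside its range is refused whole. The fingers move at their own pace and stop on an object; the grip force is fixed at half the most. Time passes only in rows, so rows that repeat a pose let the fingers close. It gives the time, the measured TCP pose, the force, the opening and the grip force at its end, in the units of the state.
- read_state(): the state, without advancing time (a new reading comes with each control period).
- get_image(name): name is "side" or "top"; returns (picture, depth): 400x640x3 uint8, red, green, blue; 400x640 float32, mm along the optical axis (not along the pixel's ray), 0 where there is no reading.
- get_calibration(name): a dict with "intrinsics" (3x3 intrinsics, pixels), "dist" ([k1, k2, p1, p2, k3] as OpenCV has them; the pictures are not rectified), "xyz" and "attitude" of the camera in the world. Camera axes: x right, y down, z forward; pixel columns grow to the right and rows downward; lengths in mm; the calibration is good to about 2 mm. A picture is of the moment at which its call begins. get_calibration takes no time and is no camera call.
- job_done(): hands the job in; it is judged then, once.
The state is a dict: "clock": time; "joints": joint angles; "joint_vel": joint speeds; "joint_efforts": joint torques, N m; "position": TCP position; "ee_rot": TCP orientation; "contact_force": force on the tool from outside, world axes, zero at the start; "wrist_torque": the same for the moment, N m; "gripper_width": finger opening in mm; "grasp_force": force on a finger pad.
Only numpy, scipy, OpenCV 4.12 (cv2) and the standard library are available. Lean on these libraries where they do the work, as an engineer would, in place of code of your own. Each camera call takes 0.05 s, during which the arm holds its last target. There are 200 camera calls.

## Working session

There is one attempt and no reset: what is moved stays moved. The work goes in short steps, Python scripts to look and compute and a shell command to move; the robot and the scene stay as the last step left them, time stands still between calls to the robot, and variables do not carry over. Pictures are saved under pics/ and viewed, at most 10 in all, crops included, and the job is handed in when it is done.

```bash
mkdir -p pics; ls
cat > h.py <<'E'
import numpy as np, cv2
from bench import *
from scipy.spatial.transform import Rotation as R
def cal(n):
    c=get_calibration(n); return np.array(c["intrinsics"],float),np.array(c["dist"],float),np.array(c["xyz"],float),c["attitude"]
def rot(n):
    a=np.array(cal(n)[3],float)
    return R.from_quat(a).as_matrix() if a.size==4 else a.reshape(3,3)
def cloud(n,d):
    K,D,t,_=cal(n); h,w=d.shape
    u,v=np.meshgrid(np.arange(w,dtype=np.float64),np.arange(h,dtype=np.float64))
    p=cv2.undistortPoints(np.stack([u.ravel(),v.ravel()],1)[:,None],K,D)[:,0]
    P=np.c_[p,np.ones(len(p))]*d.reshape(-1,1)
    X=(P@rot(n).T+t).reshape(h,w,3); X[d==0]=np.nan
    return X
def ray(n,uv,z):
    K,D,t,_=cal(n); p=cv2.undistortPoints(np.array([[uv]],float),K,D)[0,0]
    r=rot(n)@np.r_[p,1]; return t+r*(z-t[2])/r[2]
def shot(n,f=None):
    im,d=get_image(n)
    if f: cv2.imwrite("pics/"+f,im[:,:,::-1])
    return im,d
E
python3 - <<'E'
from h import *
for n in("top","side"):
    im,d=shot(n,n+"0.png"); np.savez("/tmp/"+n,im=im,d=d); print(get_calibration(n))
print(read_state())
E
```

```text
pics
{'intrinsics': array([[419.53012092,   0.        , 317.89062857],
       [  0.        , 419.53012092, 203.8771045 ],
       [  0.        ,   0.        ,   1.        ]]), 'dist': array([-0.10313139,  0.        ,  0.        ,  0.        ,  0.        ]), 'xyz': array([4.19752331e+02, 1.04181958e+00, 1.35797424e+03]), 'attitude': array([ 0.71230333, -0.70127639,  0.02351117, -0.0168109 ])}
{'intrinsics': array([[437.15613833,   0.        , 322.62820724],
       [  0.        , 437.15613833, 196.65939035],
       [  0.        ,   0.        ,   1.        ]]), 'dist': array([0.00530121, 0.        , 0.        , 0.        , 0.        ]), 'xyz': array([ 51.39140264, 838.51236354, 881.08279667]), 'attitude': array([-0.22058247,  0.87607919, -0.41654356,  0.10158785])}
{'clock': 0.1, 'joints': array([-1.08241225e+00,  3.85510306e-01,  6.75343526e-03, -4.40629973e-04,
       -1.19397866e+00, -2.58606364e-01]), 'joint_vel': array([ 0.00132924, -0.00255232,  0.00413248,  0.00046038,  0.00057362,
       -0.00144944]), 'joint_efforts': array([-1.09625209e-03, -3.93319237e+01,  1.88928688e+01,  4.19797182e+00,
       -2.62473186e-03,  1.01054439e-05]), 'position': array([ 142.25569438, -608.06312458,  230.30807963]), 'ee_rot': array([-1.14555488e-01,  9.93416357e-01,  9.77475740e-04, -1.63120258e-04]), 'contact_force': array([-0.02586467, -0.2077467 ,  0.33650764]), 'wrist_torque': array([-0.00868791, -0.00989265, -0.00604068]), 'grasp_force': 0.0, 'gripper_width': 85.56376334031219}
```

View pics/top0.png

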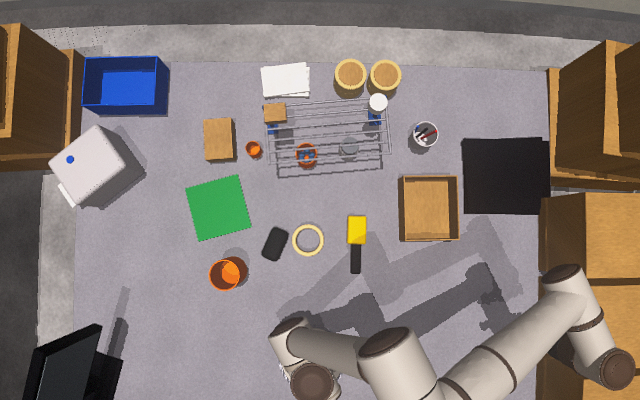

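View pics/side0.png

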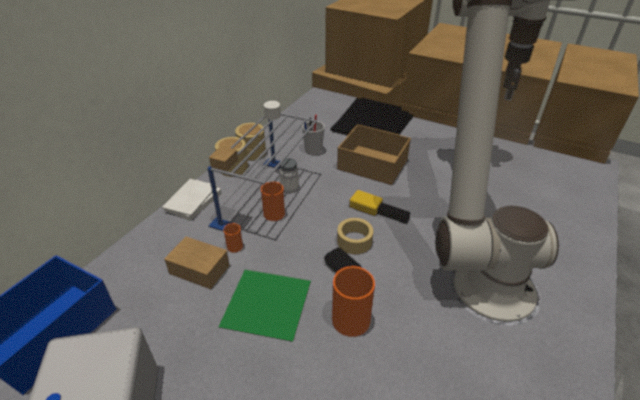

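The top view shows three orange cups: small at (254,149), middle-sized under the shelf with blue knobs in it at (306,153), and large at (228,273). In the side view they are at (233,237), (273,200) and (353,300). By the description I choose the one at (306,153). The carton is at (429,208), the mat at (218,208), the jar at (349,148), the tape at (308,240), the scanner at (357,243) and the pen cup at (425,134).

Run:
```python
from h import *
T=np.load("/tmp/top.npz");S=np.load("/tmp/side.npz")
a=cv2.resize(T["im"][80:190,230:400],(680,440),interpolation=cv2.INTER_CUBIC)
cv2.imwrite("pics/crop1.png",a[:,:,::-1])
for n,s in(("top",T),("side",S)):
    im,d=s["im"],s["d"]; X=cloud(n,d); hsv=cv2.cvtColor(im,cv2.COLOR_RGB2HSV)
    print(n,"table z",np.nanmedian(X[300:320,100:110,2] if n=="side" else X[240:280,160:180,2]))
    for nm,lo,hi in(("orange",(4,170,60),(13,255,255)),("green",(55,120,40),(75,255,255)),("blue",(100,120,40),(125,255,255)),("yellow",(22,170,60),(32,255,255))):
        m=cv2.inRange(hsv,lo,hi); k,l,st,c=cv2.connectedComponentsWithStats(m)
        for i in range(1,k):
            if st[i,4]<25: continue
            P=X[l==i]; P=P[~np.isnan(P[:,0])]
            if len(P)==0: print(nm,c[i],"nodepth");continue
            print(nm,st[i].tolist(),c[i].round(),"lo",np.percentile(P,3,0).round(),"hi",np.percentile(P,97,0).round(),"med",np.median(P,0).round())
```

```text
top table z -0.6056997380317171
orange [246, 141, 14, 15, 87] [252. 149.] lo [643. 175.  -2.] hi [687. 217.  71.] med [670. 204.  12.]
orange [209, 260, 31, 31, 298] [226. 276.] lo [237. 218.   2.] hi [310. 303. 141.] med [261. 277.   8.]
green [185, 175, 66, 66, 2976] [218. 207.] lo [394. 226.  -2.] hi [568. 402.   9.] med [480. 314.   4.]
blue [81, 56, 88, 59, 4763] [125.  85.] lo [788. 499.   0.] hi [946. 737. 110.] med [882. 635.  30.]
blue [368, 111, 6, 8, 27] [370. 115.] lo [ 783. -186.    2.] hi [ 804. -172.    9.] med [ 792. -178.    5.]
blue [67, 156, 7, 7, 42] [ 70. 159.] lo [603. 728. 148.] hi [621. 746. 156.] med [612. 736. 152.]
yellow [347, 216, 19, 28, 502] [356. 230.] lo [ 377. -161.   29.] hi [ 456. -107.   39.] med [ 415. -133.   34.]
side table z 29.907975539045424
orange [262, 183, 22, 37, 552] [273. 200.] lo [614.  -2.  13.] hi [676.  61. 100.] med [636.  45.  68.]
orange [225, 224, 17, 27, 293] [233. 237.] lo [645. 175.  10.] hi [688. 219.  70.] med [659. 204.  48.]
orange [333, 265, 41, 71, 2077] [352. 299.] lo [236. 218.  18.] hi [321. 306. 140.] med [278. 279.  93.]
green [220, 271, 90, 70, 4281] [266. 305.] lo [392. 230.   2.] hi [565. 403.   8.] med [478. 322.   5.]
blue [269, 161, 9, 6, 28] [273. 164.] lo [ 781. -203.    5.] hi [ 799. -175.   10.] med [ 789. -185.    7.]
blue [210, 218, 18, 12, 97] [217. 224.] lo [743. 132.   4.] hi [782. 165.  26.] med [759. 152.   8.]
blue [0, 256, 116, 138, 8791] [ 46. 316.] lo [788. 503.   4.] hi [948. 732. 110.] med [902. 598.  56.]
blue [47, 394, 13, 6, 66] [ 54. 397.] lo [605. 728. 150.] hi [622. 740. 154.] med [616. 733. 152.]
yellow [351, 191, 31, 24, 424] [366. 201.] lo [ 374. -154.   14.] hi [ 452. -103.   39.] med [ 412. -119.   35.]
```

View pics/crop1.png

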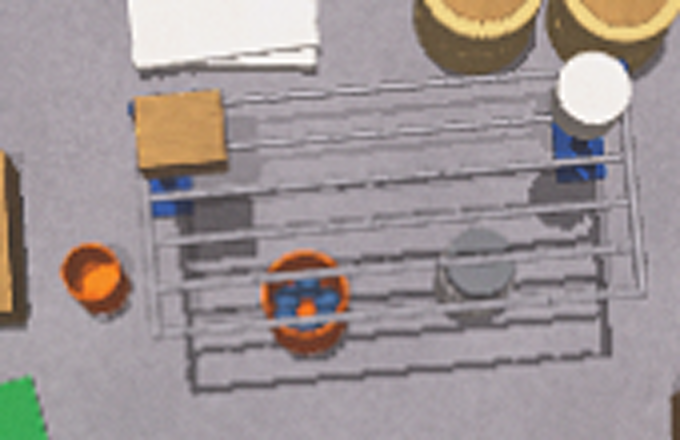

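The crop confirms it: the orange cup at (306,155) is under two front wires with blue knobs inside, the smaller empty cup is left of it outside the shelf, and the grey-lidded jar is at (349,147).

Run:
```python
from h import *
from scipy.optimize import least_squares
T=np.load("/tmp/top.npz");S=np.load("/tmp/side.npz")
Xt=cloud("top",T["d"]);Xs=cloud("side",S["d"])
def circ(P,r):
    f=lambda c:np.hypot(*(P[:,:2]-c).T)-r
    o=least_squares(f,np.median(P[:,:2],0),loss="soft_l1",f_scale=2); return o.x.round(1),np.sqrt((o.fun**2).mean()).round(2),len(P)
# cup wall from side, rim from top
hs=cv2.cvtColor(S["im"],cv2.COLOR_RGB2HSV); m=(cv2.inRange(hs,(0,150,50),(14,255,255))>0)
P=Xs[180:222,258:290][m[180:222,258:290]]; P=P[(P[:,2]>15)&(P[:,2]<85)]
print("cup side wall",circ(P,33))
Q=Xt[135:175,285:328].reshape(-1,3); Q=Q[(Q[:,2]>93)&(Q[:,2]<106)]; print("cup rim top",circ(Q,31.5), Q.min(0),Q.max(0))
Q=Xt[130:170,330:370].reshape(-1,3); Q=Q[(Q[:,2]>85)&(Q[:,2]<110)]; print("jar lid",np.median(Q,0),Q.min(0),Q.max(0))
# shelf wires
for nm,X in(("top",Xt),("side",Xs)):
    r=X.reshape(-1,3); W=r[(abs(r[:,2]-204)<8)&(abs(r[:,0]-700)<140)&(abs(r[:,1])<220)]
    print(nm,"shelf",len(W),W.min(0).round(),W.max(0).round(),"rect",cv2.minAreaRect(W[:,:2].astype(np.float32)))
    C=r[(abs(r[:,2]-90)<5)&(abs(r[:,0]-490)<140)&(abs(r[:,1]+260)<130)]
    print("carton",cv2.minAreaRect(C[:,:2].astype(np.float32)),np.median(C[:,2]),len(C), C.min(0),C.max(0))
g=cv2.inRange(cv2.cvtColor(T["im"],cv2.COLOR_RGB2HSV),(55,120,40),(75,255,255))
c,_=cv2.findContours(g,0,2);c=max(c,key=cv2.contourArea);b=cv2.boxPoints(cv2.minAreaRect(c))
print("mat",[ray("top",q,4)[:2].round() for q in b])
for uv in((425,134),(357,270),(273,244),(308,240)): print(uv,ray("top",uv,40).round())
```

```text
cup side wall (array([647.1,  28.3]), np.float64(2.28), 480)
cup rim top (array([645.5,  29.7]), np.float64(1.64), 62) [614.59754673  -2.29022241  93.00156923] [676.86112626  61.46984555 104.24950849]
jar lid [ 668.66552216 -103.76743439   98.96529287] [ 647.415315   -130.15747436   87.6565314 ] [697.50552968 -77.55714417 106.49072772]
top shelf 1642 [ 597. -211.  199.] [799. 152. 212.] rect ((693.6649169921875, -31.918563842773438), (171.35069274902344, 349.9903259277344), 6.678903102874756)
carton ((485.27099609375, -329.95904541015625), (196.4865264892578, 118.86710357666016), 0.7664903402328491) 89.15165607159292 192 [ 386.58122049 -388.86676261   85.00619045] [ 584.23607638 -269.31264728   94.51030056]
side shelf 1173 [ 594. -210.  196.] [789. 153. 212.] rect ((694.7940673828125, -30.6417236328125), (169.5671844482422, 353.73162841796875), 5.700804233551025)
carton ((486.49237060546875, -327.83477783203125), (202.70999145507812, 123.16265106201172), 1.2851213216781616) 89.39852314630389 205 [ 384.27060629 -387.94840623   85.01669363] [ 588.68728267 -264.59956287   94.11847802]
mat [array([543., 426.]), array([591., 253.]), array([419., 203.]), array([370., 374.])]
(425, 134) [ 726. -352.   40.]
(357, 270) [ 290. -137.   40.]
(273, 244) [367. 128.  40.]
(308, 240) [381.  18.  40.]
```

```bash
cat > st.py <<'E'
from h import *
s=read_state(); M=R.from_quat(s["ee_rot"]).as_matrix()
g=s["position"]-19*M[:,2]
print("t",round(s["clock"],2),"J",s["joints"].round(4).tolist(),"tcp",s["position"].round(1),"grasp",g.round(1),"\nz",M[:,2].round(3),"y",M[:,1].round(3),"w",round(s["gripper_width"],1),"F",s["contact_force"].round(1),"grip",round(s["grasp_force"],1))
open("log.txt","a").write(repr([s["joints"].tolist(),s["position"].tolist(),s["ee_rot"].tolist()])+"\n")
E
python3 st.py; python3 -m creep '{"translation":[[6,10,4],[12,20,8],[20,30,10],[28,40,10],[28,51,10],[28,51,10],[28,51,10],[28,51,10]],"delta_rot":[[0,0,0],[0,0,0],[0,0,0],[0,0,0],[0,0,0],[0,0,0],[0,0,0],[0,0,0]],"hand":[8.5,8.5,8.5,8.5,8.5,8.5,8.5,8.5]}'; python3 st.py
```

```text
t 0.1 J [-1.0824, 0.3855, 0.0068, -0.0004, -1.194, -0.2586] tcp [ 142.3 -608.1  230.3] grasp [ 142.3 -608.1  249.3] 
z [-0.001  0.002 -1.   ] y [-0.228  0.974  0.002] w 85.6 F [-0.  -0.2  0.3] grip 0.0
clock: 1.1
position: [382.1, -181.3, 321.7]
ee_rot: [-0.115, 0.993, 0.0, 0.0]
contact_force: [0.4, -0.5, 0.2]
gripper_width: 85.0
grasp_force: 0.0
t 1.1 J [-0.0557, -0.0296, -0.2833, -0.0002, -1.3169, -1.2852] tcp [ 382.1 -181.3  321.7] grasp [ 382.1 -181.3  340.7] 
z [ 0.  0. -1.] y [-0.228  0.974  0.   ] w 85.0 F [ 0.4 -0.5  0.2] grip 0.0
```

```bash
python3 -m creep '{"translation":[[0,4,0],[0,6,2],[0,8,4]],"delta_rot":[[0,-10,0],[0,-20,0],[0,-30,0]],"hand":[8.5,8.5,8.5]}' >/dev/null; python3 st.py
python3 -m creep '{"translation":[[0,2,0],[0,4,0],[0,6,0]],"delta_rot":[[10,0,0],[20,0,0],[30,0,0]],"hand":[8.5,8.5,8.5]}'>/dev/null; python3 st.py
python3 -m creep '{"translation":[[-2,0,0],[-4,2,0],[-6,4,0]],"delta_rot":[[10,0,0],[20,0,0],[30,0,0]],"hand":[8.5,8.5,8.5]}'>/dev/null; python3 st.py
python3 -m creep '{"translation":[[2,1,0],[4,2,0],[4,2,0]],"delta_rot":[[0,-5,-8],[0,-10,-16],[0,-15,-24]],"hand":[8.5,8.5,8.5]}'>/dev/null; python3 st.py
```

```text
t 1.48 J [0.2527, -0.3992, -0.6082, 0.167, -0.8522, -1.6713] tcp [ 382.2 -102.5  362.7] grasp [ 372.6 -102.6  379.1] 
z [ 0.506  0.001 -0.863] y [-0.197  0.974 -0.114] w 85.1 F [-0.7  0.2  0.8] grip 0.0
t 1.85 J [-0.1719, -0.2816, -0.3414, -0.6241, -1.0898, -1.1341] tcp [381.8 -41.4 362.8] grasp [372.2 -49.7 377. ] 
z [ 0.501  0.439 -0.746] y [-0.202  0.897  0.392] w 84.8 F [-0.9 -0.3 -0.8] grip 0.0
t 2.23 J [-0.6756, -0.1925, -0.3942, -1.1203, -1.5615, -0.8427] tcp [321.6  -3.4 362.1] grasp [312.1 -17.7 370.2] 
z [ 0.502  0.751 -0.428] y [-0.197  0.582  0.789] w 85.1 F [ 0.4 -0.2 -1.5] grip 0.0
t 2.6 J [-0.659, -0.3971, -0.6173, -1.3932, -1.1164, -0.7481] tcp [362.1  16.8 361.3] grasp [345.9   8.1 366. ] 
z [ 0.853  0.458 -0.251] y [-0.135  0.657  0.742] w 84.6 F [-0.4 -0.2  0.3] grip 0.0
```

```bash
cat > kin.py <<'E'
import numpy as np
from scipy.spatial.transform import Rotation as R
from scipy.optimize import least_squares
AX=np.array([[0,0,1],[0,1,0],[0,-1,0],[1,0,0],[0,-1,0],[-1,0,0]],float)
LO=np.array([-3.14,-1.21,-1.07,-3.16,-2.99,-3.1]);HI=np.array([3.14,2.06,1.41,2.05,-.16,3.1])
def fk(q,p,s4=1,R0=None,pts=False):
    # p: q2(x,z) q3(x,z) q4(y,z) q5(x,z) q6(y,z) tcp(x,y,z)
    Q=np.array([[0,0,0],[p[0],0,p[1]],[p[2],0,p[3]],[p[6],p[4],p[5]],[p[6],p[4],p[7]],[p[10],p[8],p[9]]])
    x=np.array([p[10],p[11],p[12]]); M=np.eye(3); P=[x,Q[4],Q[3],Q[2]] 
    P=[x,Q[4],Q[2]]
    k=[6,5,3]
    for i in range(5,-1,-1):
        r=R.from_rotvec(AX[i]*q[i]*(s4 if i==3 else 1)).as_matrix()
        M=r@M; P=[r@(a-Q[i])+Q[i] if kk>i else a for a,kk in zip(P,k)]
    return (P if pts else P[0]), M@(np.eye(3) if R0 is None else R0)
def load():
    L=[eval(l) for l in open("log.txt")]; return L
def fit(v=False):
    L=load(); best=None
    for s4 in(1,-1):
        Rs=[R.from_quat(o).as_matrix() for _,_,o in L]
        A=[fk(j,np.zeros(13),s4)[1].T@r for (j,_,_),r in zip(L,Rs)]
        R0=R.from_matrix(A).mean().as_matrix(); e=max(np.degrees(R.from_matrix(a@R0.T).magnitude()) for a in A)
        p0=np.array([0,300,0,700,-160,700,400,700,-160,700,600,-160,700.])
        reg=lambda p:np.r_[np.concatenate([fk(j,p,s4)[0]-x for j,x,_ in L]),1e-3*(p-p0)]
        o=least_squares(reg,p0); rm=np.abs(o.fun[:3*len(L)]).max()
        if v: print(s4,"rot err deg",e.round(2),"pos err",rm.round(2),o.x.round(1),"\n",R0.round(3).tolist())
        if best is None or e+rm<best[0]: best=(e+rm,o.x,s4,R0)
    return best[1:]
def ik(x,M,p,s4,R0,n=60,seed=0,q0=None):
    g=np.random.default_rng(seed); out=[]
    f=lambda q:(lambda P,A:np.r_[P-x,300*R.from_matrix(A@M.T).as_rotvec()])(*fk(q,p,s4,R0))
    for i in range(n):
        s=q0 if (q0 is not None and i==0) else g.uniform(LO,HI)
        o=least_squares(f,np.clip(s,LO+1e-3,HI-1e-3),bounds=(LO,HI),max_nfev=80)
        if o.cost<.5 and not any(np.abs(o.x-z).max()<.05 for z in out): out.append(o.x)
    return out
if __name__=="__main__": fit(True)
E
python3 kin.py
```

```text
1 rot err deg 117.11 pos err 20.45 [ 605.5    3.9  946.8  450.    10.6  -66.3  469.   515.1 -134.6  433.4
  775.4 -154.9  452. ] 
 [[0.388, -0.55, 0.74], [-0.87, 0.045, 0.491], [-0.303, -0.834, -0.461]]
-1 rot err deg 0.0 pos err 0.0 [   0.   160.6    0.   725.5   -0.   725.5  421.8  725.5 -159.8  725.5
  719.5 -159.8  725.5] 
 [[-0.0, 0.0, 1.0], [-1.0, 0.0, -0.0], [0.0, -1.0, 0.0]]
```

```bash
cat > plan.py <<'E'
from kin import *
p,s4,R0=fit()
def pose(az,pit,roll=0,ys=1):
    a,b=np.radians([az,pit]); z=np.array([np.cos(a)*np.cos(b),np.sin(a)*np.cos(b),-np.sin(b)])
    y=ys*np.array([-np.sin(a),np.cos(a),0]); M=np.c_[np.cross(y,z),y,z]
    return R.from_rotvec(np.radians(roll)*z).as_matrix()@M
def show(g,M,**k):
    for q in ik(np.array(g)+19*M[:,2],M,p,s4,R0,**k):
        P,_=fk(q,p,s4,R0,True); yield q,P
if __name__=="__main__":
    for az in(-50,-25,0,25,50):
        for pit in(8,25):
            for ys in(1,-1):
                for q,P in show([646,29,60],pose(az,pit,0,ys),n=25):
                    if P[1][2]>90: print(az,pit,ys,q.round(2),"W",P[1].round(),"E",P[2].round())
E
python3 plan.py
```

```text
-50 8 1 [ 0.37  0.85 -0.84  1.91 -1.47  1.46] W [348. 136. 116.] E [394. 154. 535.]
-50 8 -1 [ 0.37  0.85 -0.84  1.91 -1.47 -1.68] W [348. 136. 116.] E [394. 154. 535.]
-50 25 1 [ 0.33  0.7  -0.83  1.92 -1.12  1.61] W [360. 122. 172.] E [344. 117. 593.]
-50 25 -1 [ 0.33  0.7  -0.83  1.92 -1.12 -1.53] W [360. 122. 172.] E [344. 117. 593.]
0 8 1 [-0.34  0.9  -0.79 -2.8  -1.55  1.61] W [ 369. -131.   92.] E [ 418. -148.  511.]
0 8 -1 [-0.34  0.9  -0.79 -2.8  -1.55 -1.53] W [ 369. -131.   92.] E [ 418. -148.  511.]
0 25 1 [-0.32  0.67 -0.74 -2.8  -0.98  1.51] W [ 397. -131.  186.] E [ 334. -110.  603.]
0 25 -1 [-0.32  0.67 -0.74 -2.8  -0.98 -1.63] W [ 397. -131.  186.] E [ 334. -110.  603.]
25 8 1 [-0.46  0.84 -0.5  -2.21 -1.29  1.38] W [ 466. -228.  129.] E [ 377. -184.  539.]
25 8 -1 [-0.46  0.84 -0.5  -2.21 -1.29 -1.76] W [ 466. -228.  129.] E [ 377. -184.  539.]
25 25 1 [-0.36  0.64 -0.43 -2.06 -0.83  1.08] W [ 506. -192.  246.] E [ 314. -119.  615.]
25 25 -1 [-0.36  0.64 -0.43 -2.06 -0.83 -2.06] W [ 506. -192.  246.] E [ 314. -119.  615.]
50 8 1 [-0.42  0.83 -0.19 -1.73 -1.31  1.03] W [ 581. -261.  181.] E [ 381. -171.  541.]
50 8 -1 [-0.42  0.83 -0.19 -1.73 -1.31 -2.12] W [ 581. -261.  181.] E [ 381. -171.  541.]
50 25 1 [-0.32  0.68 -0.18 -1.54 -1.    0.76] W [ 599. -198.  283.] E [ 336. -111.  601.]
50 25 -1 [-0.32  0.68 -0.18 -1.54 -1.   -2.38] W [ 599. -198.  283.] E [ 336. -111.  601.]
```

```bash
cat > tr.py <<'E'
from plan import *
def local(q,x,M):
    f=lambda q:(lambda P,A:np.r_[P-x,300*R.from_matrix(A@M.T).as_rotvec()])(*fk(q,p,s4,R0))
    o=least_squares(f,q,bounds=(LO,HI)); return o.x,np.sqrt(2*o.cost)
def trace(q,way,n=12):
    """way: list of (name, grasp, M); straight line + slerp between"""
    x,M=fk(q,p,s4,R0); 
    for nm,g,M2 in way:
        x2=np.array(g,float)+19*M2[:,2]; rv=R.from_matrix(M2@M.T).as_rotvec(); worst=0;jm=0;wz=999
        for t in np.linspace(0,1,n+1)[1:]:
            qn,e=local(np.clip(q,LO+1e-4,HI-1e-4),x+t*(x2-x),R.from_rotvec(t*rv).as_matrix()@M); worst=max(worst,e); jm=max(jm,np.abs(qn-q).max()); q=qn
            wz=min(wz,fk(q,p,s4,R0,True)[0][1][2])
        P=fk(q,p,s4,R0,True)[0]
        print(nm,"shift cm",((x2-x)/10).round(2),"rotvec deg",np.degrees(rv).round(1),"err",worst.round(2),"djmax",jm.round(2),"q",q.round(2),"W",P[1].round(),"minWz",wz.round(),"E",P[2].round(),"m",np.minimum(q-LO,HI-q).min().round(2))
        x,M=x2,M2
    return q
E
python3 - <<'E'
from tr import *
from h import *
T=np.load("/tmp/top.npz");X=cloud("top",T["d"]).reshape(-1,3)
C=X[(abs(X[:,2]-89)<5)&(abs(X[:,0]-490)<130)&(abs(X[:,1]+350)<110)]
print("carton",cv2.minAreaRect(C[:,:2].astype(np.float32)),C.min(0),C.max(0))
q=read_state()["joints"]
c=[486,-345]
for az,pit in((-20,8),(-40,8),(-60,10),(0,10)):
  print("==",az)
  trace(q,[("pre",[500,15,180],pose(10,25)),("low",[520,10,60],pose(10,25)),("grasp",[646,29,60],pose(10,25)),("lift",[646,29,68],pose(10,25)),("out",[530,10,68],pose(10,25)),("up",[480,0,200],pose(10,20)),
  ("pour0",[486,-320,180],pose(az,pit)),("pour1",[486,-320,180],pose(az,pit,70)),("pour2",[486,-320,180],pose(az,pit,145))])
for az in(20,45,60,75):
  print("==mat",az)
  trace(q,[("pre",[500,15,180],pose(10,25)),("a",[470,200,200],pose(az,20)),("b",[485,310,110],pose(az,20)),("b",[485,310,60],pose(az,20))])
E
```

```text
carton ((486.68548583984375, -357.6595458984375), (199.03125, 172.76426696777344), 2.046539068222046) [ 386.58122049 -445.95896987   84.05664135] [ 588.64397792 -269.31264728   93.97897329]
== -20
pre shift cm [ 15.48   0.11 -18.93] rotvec deg [-47.6  -6.2  -0.2] err 0.0 djmax 0.22 q [-0.46  0.17 -0.76 -2.13 -0.68  0.98] W [ 311. -153.  378.] minWz 378.0 E [ 86. -42. 717.] m 0.31
low shift cm [  2.   -0.5 -12. ] rotvec deg [0. 0. 0.] err 0.0 djmax 0.07 q [-0.57  0.68 -0.89 -2.4  -1.14  1.57] W [ 299. -191.  178.] minWz 178.0 E [ 300. -192.  599.] m 0.18
grasp shift cm [12.6  1.9  0. ] rotvec deg [0. 0. 0.] err 0.0 djmax 0.02 q [-0.36  0.65 -0.62 -2.5  -0.88  1.37] W [ 438. -167.  206.] minWz 181.0 E [ 321. -122.  609.] m 0.45
lift shift cm [0.  0.  0.8] rotvec deg [0. 0. 0.] err 0.0 djmax 0.0 q [-0.36  0.63 -0.61 -2.49 -0.86  1.35] W [ 439. -166.  217.] minWz 207.0 E [ 312. -118.  617.] m 0.46
out shift cm [-11.6  -1.9   0. ] rotvec deg [0. 0. 0.] err 0.0 djmax 0.02 q [-0.55  0.64 -0.86 -2.4  -1.08  1.52] W [ 312. -190.  193.] minWz 193.0 E [ 288. -175.  614.] m 0.21
up shift cm [-4.
[... 7663 characters left out ...]
52
==mat 75
pre shift cm [ 15.48   0.11 -18.93] rotvec deg [-47.6  -6.2  -0.2] err 0.0 djmax 0.22 q [-0.46  0.17 -0.76 -2.13 -0.68  0.98] W [ 311. -153.  378.] minWz 378.0 E [ 86. -42. 717.] m 0.31
a shift cm [-4.23 19.93  2.15] rotvec deg [ 3.6 -3.9 65. ] err 0.0 djmax 0.11 q [-0.07  0.35 -0.37 -1.42 -1.2   0.66] W [508. -36. 414.] minWz 387.0 E [191. -14. 692.] m 0.7
b shift cm [ 1.5 11.  -9. ] rotvec deg [0. 0. 0.] err 0.0 djmax 0.02 q [ 0.11  0.56 -0.38 -1.65 -1.08  0.89] W [546.  58. 300.] minWz 300.0 E [298.  32. 640.] m 0.69
b shift cm [ 0.  0. -5.] rotvec deg [0. 0. 0.] err 0.0 djmax 0.01 q [ 0.09  0.68 -0.39 -1.7  -1.1   1.03] W [557.  49. 232.] minWz 232.0 E [353.  31. 601.] m 0.68
```

```bash
python3 -m creep '{"translation":[[3,0,-3],[6,0,-6],[9,0,-10],[12,0,-14],[15.5,0.1,-18.9],[15.5,0.1,-18.9],[15.5,0.1,-18.9]],"delta_rot":[[-9.5,-1.2,0],[-19,-2.4,0],[-28.5,-3.6,-0.1],[-38,-4.8,-0.1],[-47.6,-6.2,-0.2],[-47.6,-6.2,-0.2],[-47.6,-6.2,-0.2]],"hand":[8.5,8.5,8.5,8.5,8.5,8.5,8.5]}' ; python3 st.py
python3 - <<'E'
from tr import *
from h import *
q=read_state()["joints"]; x,M=fk(q,p,s4,R0)
trace(q,[("low",[520,6,58],pose(10,25)),("grasp",[646,29,58],pose(10,25))])
E
```

```text
clock: 3.48
position: [517.3, 17.6, 171.4]
ee_rot: [-0.075, 0.841, 0.046, 0.533]
contact_force: [-0.2, -0.0, 0.5]
gripper_width: 84.8
grasp_force: 0.0
t 3.48 J [-0.4528, 0.1687, -0.7578, -2.1251, -0.6741, 0.9745] tcp [517.3  17.6 171.4] grasp [500.4  14.6 179.6] 
z [ 0.89   0.157 -0.427] y [-0.175  0.984 -0.004] w 84.8 F [-0.2 -0.   0.5] grip 0.0
low shift cm [  1.97  -0.86 -12.15] rotvec deg [ 0.3 -0.3 -0.1] err 0.0 djmax 0.07 q [-0.58  0.69 -0.89 -2.39 -1.14  1.57] W [ 299. -195.  175.] minWz 175.0 E [ 300. -196.  597.] m 0.18
grasp shift cm [12.6  2.3  0. ] rotvec deg [0. 0. 0.] err 0.0 djmax 0.02 q [-0.36  0.66 -0.62 -2.5  -0.89  1.38] W [ 437. -167.  204.] minWz 179.0 E [ 323. -123.  607.] m 0.45
```

```bash
python3 -m creep '{"translation":[[1,-0.4,-4],[2,-0.9,-8],[2,-0.9,-12.1],[2,-0.9,-12.1],[5,-0.3,-12.1],[8,0.2,-12.1],[11,0.8,-12.1],[11,0.8,-12.1]],"delta_rot":[[0,0,0],[0,0,0],[0.3,-0.3,0],[0.3,-0.3,0],[0.3,-0.3,0],[0.3,-0.3,0],[0.3,-0.3,0],[0.3,-0.3,0]],"hand":[8.5,8.5,8.5,8.5,8.5,8.5,8.5,8.5]}' ; python3 st.py
python3 - <<'E'
from h import *
im,d=shot("side"); cv2.imwrite("pics/s2.png",cv2.resize(im[130:270,180:420],(720,420),interpolation=cv2.INTER_CUBIC)[:,:,::-1])
E
```

```text
clock: 4.47
position: [629.9, 26.2, 59.6]
ee_rot: [-0.076, 0.836, 0.047, 0.542]
contact_force: [-1.0, 0.4, 0.4]
gripper_width: 85.2
grasp_force: 0.0
t 4.47 J [-0.4116, 0.6371, -0.6915, -2.4712, -0.9532, 1.4111] tcp [629.9  26.2  59.6] grasp [612.8  23.1  67.4] 
z [ 0.898  0.161 -0.409] y [-0.178  0.984 -0.004] w 85.2 F [-1.   0.4  0.4] grip 0.0
```

View pics/s2.png

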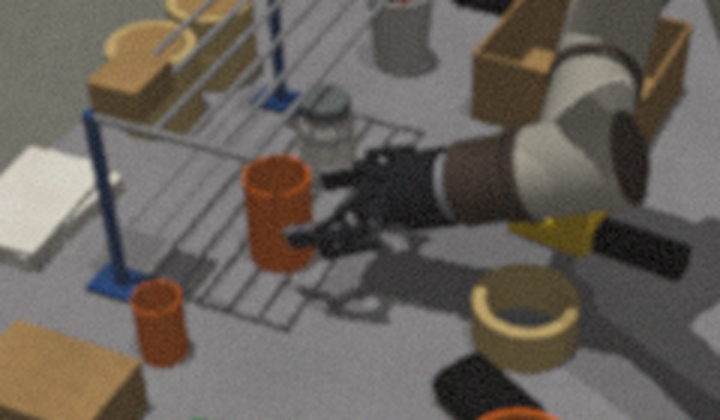

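The fingers straddle the cup (cup at crop (280,215), fingers at (340,180) and (315,240)), with the hand below the wires.

```bash
python3 -m creep '{"translation":[[2,0.3,0],[3.9,0.6,0],[3.9,0.6,0],[3.9,0.6,0]],"delta_rot":[[0,0,0],[0,0,0],[0,0,0],[0,0,0]],"hand":[8.5,8.5,8.5,8.5]}' ; python3 st.py
```

```text
clock: 5.03
position: [664.8, 31.8, 53.2]
ee_rot: [-0.074, 0.839, 0.049, 0.537]
contact_force: [-0.5, 0.7, -0.7]
gripper_width: 85.1
grasp_force: 0.0
t 5.03 J [-0.3641, 0.6524, -0.6105, -2.4898, -0.8822, 1.3641] tcp [664.8  31.8  53.2] grasp [647.8  28.8  61.2] 
z [ 0.893  0.161 -0.42 ] y [-0.176  0.984  0.003] w 85.1 F [-0.5  0.7 -0.7] grip 0.0
```

```bash
python3 -m creep '{"translation":[[0,0,0],[0,0,0],[0,0,0],[0,0,0],[0,0,0],[0,0,0],[0,0,0],[0,0,0]],"delta_rot":[[0,0,0],[0,0,0],[0,0,0],[0,0,0],[0,0,0],[0,0,0],[0,0,0],[0,0,0]],"hand":[6.2,6.2,6.2,6.2,6.2,6.2,6.2,6.2]}' ; python3 st.py
```

```text
clock: 6.02
position: [665.6, 31.7, 52.4]
ee_rot: [-0.073, 0.839, 0.049, 0.537]
contact_force: [-5.0, -1.4, 6.4]
gripper_width: 65.5
grasp_force: 66.4
t 6.03 J [-0.3641, 0.6556, -0.6091, -2.4906, -0.8846, 1.3644] tcp [665.6  31.7  52.4] grasp [648.6  28.7  60.3] 
z [ 0.894  0.161 -0.419] y [-0.176  0.984  0.004] w 65.5 F [-5.  -1.4  6.4] grip 66.4
```

```bash
python3 -m creep '{"translation":[[0,0,0.8],[0,0,1.5],[-2,-0.4,1.5],[-5,-1,1.5],[-8,-1.6,1.5],[-11,-2.2,1.5],[-14,-2.5,1.5],[-14,-2.5,1.5]],"delta_rot":[[0,0,0],[0,0,0],[0,0,0],[0,0,0],[0,0,0],[0,0,0],[0,0,0],[0,0,0]],"hand":[6.2,6.2,6.2,6.2,6.2,6.2,6.2,6.2]}' ; python3 st.py
python3 - <<'E'
from tr import *
from h import *
q=read_state()["joints"]
trace(q,[("up",[480,-5,200],pose(8,20)),("pour0",[487,-330,185],pose(-12,6))])
for n in("top","side"):
    im,d=shot(n); a=im[120:300,230:480] if n=="top" else im[100:280,220:470]
    globals()[n]=cv2.resize(a,(500,360),interpolation=cv2.INTER_CUBIC)
cv2.imwrite("pics/s3.png",cv2.resize(np.vstack([top[60:330],side[:300]]),None,fx=1,fy=1)[:,:,::-1])
E
```

```text
clock: 7.02
position: [524.3, 6.5, 65.8]
ee_rot: [-0.072, 0.841, 0.049, 0.535]
contact_force: [0.0, 0.0, -1.7]
gripper_width: 65.6
grasp_force: 66.7
t 7.03 J [-0.5992, 0.6249, -0.8979, -2.3483, -1.0992, 1.5266] tcp [524.3   6.5  65.8] grasp [507.4   3.5  73.9] 
z [ 0.892  0.16  -0.424] y [-0.174  0.985  0.006] w 65.6 F [ 0.   0.  -1.7] grip 66.7
up shift cm [-2.66 -0.91 12.77] rotvec deg [ 0.5 -5.1 -2. ] err 0.0 djmax 0.05 q [-0.58  0.14 -0.83 -2.14 -0.82  1.04] W [ 267. -174.  371.] minWz 210.0 E [ 68. -44. 720.] m 0.24
pour0 shift cm [  0.78 -33.14  -1.05] rotvec deg [ -0.5 -14.1 -19.9] err 0.0 djmax 0.07 q [-1.14  0.51 -0.61 -2.12 -1.21  1.19] W [ 191. -419.  274.] minWz 274.0 E [ 115. -251.  653.] m 0.46
```

View pics/s3.png

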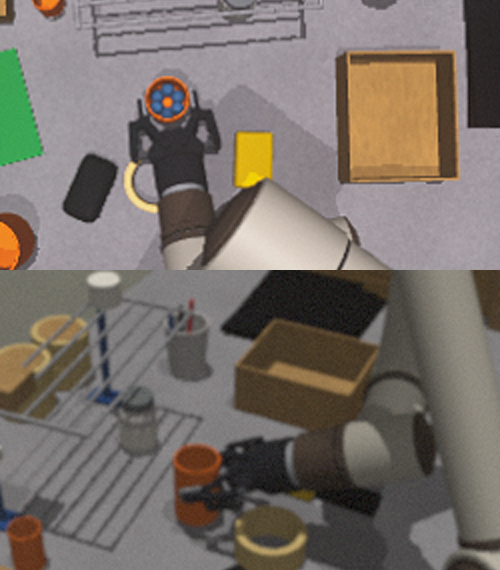

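The top crop shows the cup clear of the shelf at (166,100) with blue knobs in it. In the side crop it is upright in the fingers at (197,485), and the jar is undisturbed.

```bash
python3 -m creep '{"translation":[[-1,-0.3,3],[-2,-0.6,7],[-2.7,-0.9,11],[-2.7,-0.9,12.8],[-2.7,-0.9,12.8]],"delta_rot":[[0.1,-1.2,-0.5],[0.2,-2.5,-1],[0.4,-4,-1.5],[0.5,-5.1,-2],[0.5,-5.1,-2]],"hand":[6.2,6.2,6.2,6.2,6.2]}' >/dev/null; python3 -m creep '{"translation":[[0,-3,0],[0.2,-8,0],[0.4,-13,0],[0.6,-18,-0.3],[0.7,-23,-0.6],[0.8,-28,-1],[0.8,-31.5,-1],[0.8,-33.1,-1]],"delta_rot":[[0,-1.5,-2],[-0.1,-3.4,-5],[-0.2,-5.4,-8],[-0.2,-7.5,-11],[-0.3,-10,-14],[-0.4,-12,-17],[-0.5,-13.5,-19],[-0.5,-14.1,-19.9]],"hand":[6.2,6.2,6.2,6.2,6.2,6.2,6.2,6.2]}'; python3 st.py
python3 - <<'E'
from tr import *
from h import *
q=read_state()["joints"]
trace(q,[("p0",[487,-328,180],pose(-12,6,0)),("p1",[487,-328,175],pose(-12,6,60)),("p2",[487,-328,175],pose(-12,6,100)),("p3",[487,-328,175],pose(-12,6,145))])
E
```

```text
clock: 8.75
position: [507.0, -335.0, 182.2]
ee_rot: [0.078, 0.738, -0.07, 0.667]
contact_force: [-1.1, 0.4, -2.2]
gripper_width: 65.6
grasp_force: 67.1
t 8.75 J [-1.1413, 0.5171, -0.6064, -2.1224, -1.215, 1.1914] tcp [ 507.  -335.   182.2] grasp [ 488.5 -331.1  184.2] 
z [ 0.973 -0.207 -0.102] y [0.208 0.978 0.   ] w 65.6 F [-1.1  0.4 -2.2] grip 67.1
p0 shift cm [-0.15  0.31 -0.42] rotvec deg [0.  0.2 0. ] err 0.0 djmax 0.0 q [-1.14  0.53 -0.62 -2.13 -1.22  1.21] W [ 191. -418.  266.] minWz 266.0 E [ 118. -258.  649.] m 0.45
p1 shift cm [ 0.   0.  -0.5] rotvec deg [ 58.4 -12.4  -6.3] err 0.0 djmax 0.09 q [-1.14  0.54 -0.62 -2.13 -1.23  0.18] W [ 190. -418.  258.] minWz 258.0 E [ 120. -265.  645.] m 0.45
p2 shift cm [0. 0. 0.] rotvec deg [38.9 -8.3 -4.2] err 0.0 djmax 0.06 q [-1.14  0.54 -0.62 -2.13 -1.23 -0.52] W [ 190. -418.  258.] minWz 258.0 E [ 120. -265.  645.] m 0.45
p3 shift cm [0. 0. 0.] rotvec deg [43.8 -9.3 -4.7] err 0.0 djmax 0.07 q [-1.14  0.54 -0.62 -2.13 -1.23 -1.31] W [ 190. -418.  258.] minWz 258.0 E [ 120. -265.  645.] m 0.45
```

```bash
python3 -m creep '{"translation":[[0,0,0],[0,0,0],[0,0,0],[0,0,0],[0,0,0],[0,0,0],[0,0,0],[0,0,0]],"delta_rot":[[7.8,-1.7,-0.8],[15.6,-3.3,-1.6],[23.3,-5,-2.4],[31.1,-6.6,-3.3],[38.9,-8.3,-4.1],[46.7,-9.9,-4.9],[54.5,-11.6,-5.7],[62.3,-13.2,-6.5]],"hand":[6.2,6.2,6.2,6.2,6.2,6.2,6.2,6.2]}'>/dev/null;  python3 -m creep '{"translation":[[0,0,0],[0,0,0],[0,0,0],[0,0,0],[0,0,0],[0,0,0],[0,0,0],[0,0,0]],"delta_rot":[[4.9,-1,-0.5],[9.7,-2.1,-1],[14.6,-3.1,-1.5],[19.5,-4.1,-2],[24.3,-5.2,-2.6],[29.2,-6.2,-3.1],[34,-7.2,-3.6],[38.9,-8.3,-4.1]],"hand":[6.2,6.2,6.2,6.2,6.2,6.2,6.2,6.2]}'>/dev/null; python3 st.py
python3 -m creep '{"translation":[[0,0,0],[0,0,0],[0,0,0],[0,0,0],[0,0,0],[0,0,0],[0,0,0],[0,0,0]],"delta_rot":[[5.8,-1.2,-0.6],[11.7,-2.5,-1.2],[17.5,-3.7,-1.8],[23.3,-5,-2.4],[31,-6.6,-3.3],[38,-8,-4],[42,-9,-4.4],[42,-9,-4.4]],"hand":[6.2,6.2,6.2,6.2,6.2,6.2,6.2,6.2]}'; python3 st.py
python3 - <<'E'
from h import *
for n in("top","side"):
    im,d=shot(n); a=im[150:260,360:500] if n=="top" else im[90:200,310:450]
    globals()[n]=cv2.resize(a,(420,330),interpolation=cv2.INTER_CUBIC)
    globals()["raw"+n]=im
cv2.imwrite("pics/s4.png",np.hstack([top,side])[:,:800,::-1])
E
```

```text
t 10.75 J [-1.1382, 0.5114, -0.6115, -2.1254, -1.2126, -0.6245] tcp [ 507.2 -332.2  183.7] grasp [ 488.7 -328.3  185.7] 
z [ 0.973 -0.208 -0.102] y [ 0.046 -0.258  0.965] w 65.2 F [-0.  -0.1 -1.9] grip 67.2
clock: 11.75
position: [507.2, -332.5, 184.1]
ee_rot: [0.73, 0.135, 0.619, 0.257]
contact_force: [0.3, -0.3, -0.9]
gripper_width: 65.3
grasp_force: 67.2
t 11.75 J [-1.1382, 0.5104, -0.6113, -2.1258, -1.212, -1.375] tcp [ 507.2 -332.5  184.1] grasp [ 488.7 -328.5  186.1] 
z [ 0.973 -0.208 -0.102] y [-0.121 -0.832  0.542] w 65.3 F [ 0.3 -0.3 -0.9] grip 67.2
```

View pics/s4.png

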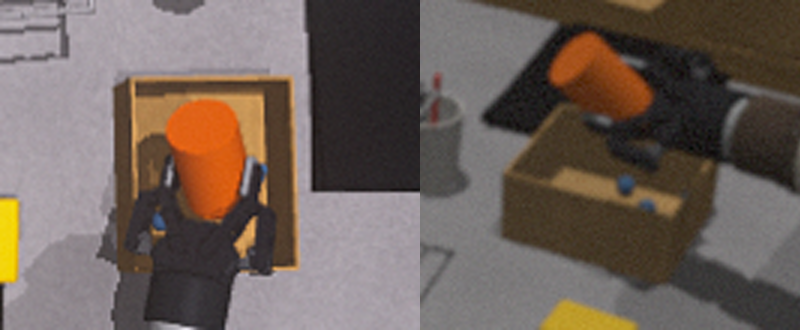

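The cup is tipped over the carton (top crop (210,150)), and some blue knobs are visible inside it at (158,220) and (262,170), with two more in the side crop at (625,185) and (648,207). I'll tip it further with a small shake, turn it upright, then count.

```bash
python3 -m creep '{"translation":[[0,0,0],[0,0,0],[0,0,1],[0,0,0],[0,0,1],[0,0,0],[0,0,0],[0,0,0]],"delta_rot":[[7.8,-1.7,-0.8],[15.6,-3.3,-1.6],[15.6,-3.3,-1.6],[15.6,-3.3,-1.6],[15.6,-3.3,-1.6],[15.6,-3.3,-1.6],[7.8,-1.7,-0.8],[0,0,0]],"hand":[6.2,6.2,6.2,6.2,6.2,6.2,6.2,6.2]}'>/dev/null; python3 -m creep '{"translation":[[0,0,0],[0,0,0],[0,0,0],[0,0,0],[0,0,0],[0,0,0],[0,0,0],[0,0,0]],"delta_rot":[[-9,1.9,0.9],[-18,3.8,1.9],[-27,5.8,2.8],[-36,7.7,3.8],[-45,9.6,4.7],[-54,11.5,5.7],[-63,13.5,6.6],[-72,15.4,7.5]],"hand":[6.2,6.2,6.2,6.2,6.2,6.2,6.2,6.2]}'>/dev/null
python3 st.py
python3 - <<'E'
from tr import *
from h import *
q=read_state()["joints"]
trace(q,[("p0",[487,-328,190],pose(-12,6,0)),("out",[470,-60,200],pose(10,20)),("mid",[470,150,200],pose(40,20)),("m",[485,305,115],pose(60,20)),("m",[485,305,68],pose(60,20))])
E
```

```text
t 13.85 J [-1.14, 0.5129, -0.611, -2.1258, -1.215, -0.0762] tcp [ 506.9 -333.2  183.8] grasp [ 488.4 -329.3  185.7] 
z [ 0.973 -0.209 -0.101] y [0.156 0.271 0.95 ] w 65.2 F [ 0.1  0.2 -0.4] grip 67.2
p0 shift cm [-0.14  0.13  0.42] rotvec deg [-70.7  15.3   7.6] err 0.0 djmax 0.1 q [-1.14  0.5  -0.61 -2.12 -1.2   1.18] W [ 192. -416.  280.] minWz 273.0 E [ 112. -244.  657.] m 0.46
out shift cm [-1.79 27.5   0.55] rotvec deg [ 0.2 14.1 21.9] err 0.0 djmax 0.06 q [-0.69  0.15 -0.75 -1.92 -0.87  0.9 ] W [ 267. -223.  389.] minWz 288.0 E [ 66. -55. 719.] m 0.32
mid shift cm [-0.39 21.84  0.  ] rotvec deg [-0.  0. 30.] err 0.0 djmax 0.04 q [-0.22  0.19 -0.67 -1.84 -0.89  0.83] W [374. -85. 396.] minWz 389.0 E [105. -24. 715.] m 0.4
m shift cm [ 1.02 15.9  -8.5 ] rotvec deg [ 0. -0. 20.] err 0.0 djmax 0.03 q [ 0.07  0.52 -0.53 -1.92 -0.98  1.05] W [488.  32. 285.] minWz 285.0 E [280.  18. 651.] m 0.54
m shift cm [ 0.   0.  -4.7] rotvec deg [0. 0. 0.] err 0.0 djmax 0.01 q [ 0.04  0.65 -0.55 -1.98 -1.05  1.21] W [493.  20. 216.] minWz 216.0 E [343.  14. 610.] m 0.52
```

```bash
python3 -m creep '{"translation":[[0,0,0],[0,0,0],[0,0,0],[0,0,0],[0,0,0],[0,0,0.2],[0,0,0.4],[0,0,0.4]],"delta_rot":[[-9,1.9,1],[-18,3.9,1.9],[-27,5.8,2.9],[-36,7.8,3.9],[-45,9.7,4.8],[-54,11.7,5.8],[-63,13.6,6.8],[-70.7,15.3,7.6]],"hand":[6.2,6.2,6.2,6.2,6.2,6.2,6.2,6.2]}'>/dev/null; python3 -m creep '{"translation":[[0,3,1],[-0.4,7,1],[-0.8,12,1],[-1.2,17,1],[-1.6,22,1],[-1.8,26,0.6],[-1.8,27.5,0.6],[-1.8,27.5,0.6]],"delta_rot":[[0,1.5,2.4],[0,3.6,5.6],[0.1,6.2,9.6],[0.1,8.7,13.5],[0.2,11.3,17.5],[0.2,13.3,20.7],[0.2,14.1,21.9],[0.2,14.1,21.9]],"hand":[6.2,6.2,6.2,6.2,6.2,6.2,6.2,6.2]}'; python3 st.py
python3 - <<'E'
from h import *
im,d=shot("top"); np.savez("/tmp/t5",im=im,d=d); X=cloud("top",d)
hsv=cv2.cvtColor(im,cv2.COLOR_RGB2HSV); m=cv2.inRange(hsv,(98,90,40),(125,255,255)); 
k,l,st,c=cv2.connectedComponentsWithStats(m)
for i in range(1,k):
    if st[i,4]>4: print(st[i].tolist(),c[i].round(),np.nanmedian(X[l==i],0).round())
a=cv2.resize(im[165:250,390:470],(480,510),interpolation=cv2.INTER_CUBIC); b=cv2.resize(im[150:220,290:340],(320,448),interpolation=cv2.INTER_CUBIC)
cv2.imwrite("pics/s5.png",np.hstack([a[:448],b])[:,:,::-1])
r=X.reshape(-1,3); C=r[(abs(r[:,2]-89)<5)&(abs(r[:,0]-490)<130)&(abs(r[:,1]+350)<110)]
print("carton",cv2.minAreaRect(C[:,:2].astype(np.float32)))
E
```

```text
clock: 15.85
position: [488.7, -57.1, 194.5]
ee_rot: [-0.071, 0.816, 0.052, 0.571]
contact_force: [0.3, 0.3, -0.8]
gripper_width: 65.1
grasp_force: 67.2
t 15.85 J [-0.6912, 0.1504, -0.7415, -1.9148, -0.8669, 0.8864] tcp [488.7 -57.1 194.5] grasp [471.2 -60.3 201. ] 
z [ 0.925  0.166 -0.342] y [-0.176  0.984  0.004] w 65.1 F [ 0.3  0.3 -0.8] grip 67.2
[81, 56, 88, 59, 4834] [125.  85.] [881. 635.  29.]
[368, 111, 13, 9, 52] [373. 116.] [ 789. -185.    6.]
[370, 121, 12, 4, 31] [376. 123.] [ 767. -198.    5.]
[267, 125, 5, 3, 10] [269. 126.] [748. 153.   7.]
[273, 124, 5, 3, 12] [275. 125.] [753. 132.   4.]
[415, 125, 4, 7, 13] [417. 128.] [ 726. -307.  117.]
[268, 130, 10, 4, 32] [272. 131.] [730. 141.   5.]
[66, 156, 8, 7, 46] [ 70. 159.] [612. 738. 151.]
[440, 203, 8, 5, 29] [443. 205.] [ 499. -415.   22.]
[430, 216, 7, 7, 32] [433. 219.] [ 453. -383.   22.]
[412, 226, 6, 7, 31] [415. 229.] [ 421. -322.   22.]
[426, 226, 7, 5, 30] [429. 228.] [ 424. -369.   21.]
[441, 226, 7, 7, 33] [444. 229.] [ 422. -418.   24.]
[424, 232, 7, 6, 32] [427. 235.] [ 402. -363.   23.]
carton ((486.63385009765625, -357.6986389160156), (199.09173583984375, 172.94517517089844), 2.0540354251861572)
```

View pics/s5.png

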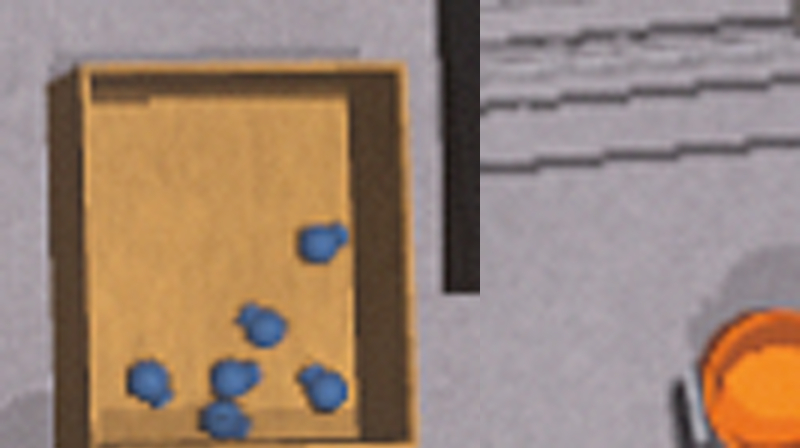

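All six knobs lie in the carton at crop (320,242), (265,325), (150,380), (235,378), (325,388) and (222,420). The cup is empty, and the carton's fitted pose is unchanged.

```bash
python3 - <<'E'
from tr import *
from h import *
q=read_state()["joints"]
trace(q,[("mid",[470,150,200],pose(40,24.8)),("m",[484,312,110],pose(60,24.8)),("m2",[484,312,68],pose(60,24.8))])
E
python3 -m creep '{"translation":[[0,4,0],[-0.1,9,0],[-0.2,14,0],[-0.4,18,0],[-0.6,20.7,-0.4],[-0.6,20.7,-0.4]],"delta_rot":[[0,0.9,6],[-0.2,1.9,12],[-0.4,2.9,18],[-0.6,3.8,24],[-0.8,4.3,30],[-0.8,4.3,30]],"hand":[6.2,6.2,6.2,6.2,6.2,6.2]}'; python3 st.py
python3 - <<'E'
from tr import *
from h import *
q=read_state()["joints"]
trace(q,[("m",[484,312,110],pose(60,24.8)),("m2",[484,312,68],pose(60,24.8))])
E
```

```text
mid shift cm [-0.57 21.9  -0.23] rotvec deg [-2.3  4.3 29.9] err 0.0 djmax 0.05 q [-0.14  0.13 -0.62 -1.73 -0.75  0.65] W [379. -53. 432.] minWz 394.0 E [ 75. -10. 720.] m 0.45
m shift cm [ 0.94 16.59 -9.  ] rotvec deg [ 0. -0. 20.] err 0.0 djmax 0.04 q [ 0.13  0.48 -0.51 -1.87 -0.86  0.95] W [489.  62. 312.] minWz 312.0 E [257.  33. 663.] m 0.56
m2 shift cm [ 0.   0.  -4.2] rotvec deg [0. 0. 0.] err 0.0 djmax 0.01 q [ 0.09  0.59 -0.53 -1.95 -0.92  1.11] W [496.  47. 250.] minWz 250.0 E [314.  30. 629.] m 0.54
clock: 16.65
position: [483.6, 148.9, 189.9]
ee_rot: [-0.281, 0.791, 0.195, 0.507]
contact_force: [0.0, -0.0, -1.6]
gripper_width: 65.2
grasp_force: 67.2
t 16.65 J [-0.1827, 0.1508, -0.6185, -1.7159, -0.7993, 0.651] tcp [483.6 148.9 189.9] grasp [470.4 137.6 197.7] 
z [ 0.692  0.593 -0.411] y [-0.643  0.766  0.024] w 65.2 F [ 0.  -0.  -1.6] grip 67.2
m shift cm [ 0.91 17.8  -8.78] rotvec deg [-1.3 -0.7 20. ] err 0.0 djmax 0.04 q [ 0.13  0.48 -0.51 -1.87 -0.86  0.95] W [489.  62. 312.] minWz 312.0 E [257.  33. 663.] m 0.56
m2 shift cm [ 0.   0.  -4.2] rotvec deg [0. 0. 0.] err 0.0 djmax 0.01 q [ 0.09  0.59 -0.53 -1.95 -0.92  1.11] W [496.  47. 250.] minWz 250.0 E [314.  30. 629.] m 0.54
```

```bash
python3 -m creep '{"translation":[[0.2,4,-1],[0.4,8,-3],[0.6,12,-5],[0.8,16,-7.5],[0.9,17.8,-8.8],[0.9,17.8,-8.8],[0.9,17.8,-8.8]],"delta_rot":[[-0.3,-0.1,4],[-0.6,-0.3,8],[-0.9,-0.5,12],[-1.2,-0.6,16],[-1.3,-0.7,20],[-1.3,-0.7,20],[-1.3,-0.7,20]],"hand":[6.2,6.2,6.2,6.2,6.2,6.2,6.2]}'>/dev/null; python3 st.py
python3 - <<'E'
from tr import *
from h import *
q=read_state()["joints"]
trace(q,[("m2",[484,312,68],pose(60,24.8))])
for n in("top","side"):
    im,d=shot(n); X=cloud(n,d); hsv=cv2.cvtColor(im,cv2.COLOR_RGB2HSV); m=cv2.inRange(hsv,(0,140,50),(15,255,255))>0
    P=X[m]; P=P[(np.hypot(P[:,0]-484,P[:,1]-312)<70)]; print(n,"cup",len(P),np.percentile(P,2,0).round(),np.percentile(P,98,0).round())
    if n=="side":
        from scipy.optimize import least_squares
        W=P[(P[:,2]>np.percentile(P[:,2],8))&(P[:,2]<np.percentile(P[:,2],80))]
        f=lambda c:np.hypot(W[:,0]-c[0]-c[2]*(W[:,2]-100),W[:,1]-c[1]-c[3]*(W[:,2]-100))-33
        o=least_squares(f,[484,312,0,0],loss="soft_l1",f_scale=2); print("axis",o.x.round(3),np.abs(o.fun).mean().round(2))
        cv2.imwrite("pics/s6.png",cv2.resize(im[180:360,190:430],(720,540),interpolation=cv2.INTER_CUBIC)[:,:,::-1])
E
```

```text
t 17.52 J [0.1225, 0.4745, -0.5099, -1.8738, -0.8589, 0.9505] tcp [492.  325.4 102.6] grasp [483.4 310.5 110.6] 
z [ 0.457  0.784 -0.419] y [-0.864  0.503 -0.   ] w 65.7 F [-0.8 -0.2 -1.2] grip 67.2
m2 shift cm [ 0.06  0.16 -4.26] rotvec deg [-0.   0.   0.2] err 0.0 djmax 0.01 q [ 0.09  0.59 -0.53 -1.95 -0.92  1.11] W [496.  47. 250.] minWz 250.0 E [314.  30. 629.] m 0.54
top cup 472 [452. 277.  51.] [513. 341. 151.]
side cup 1085 [451. 279.  57.] [513. 343. 152.]
axis [ 4.82169e+02  3.09993e+02 -1.90000e-02  2.10000e-02] 1.84
```

View pics/s6.png

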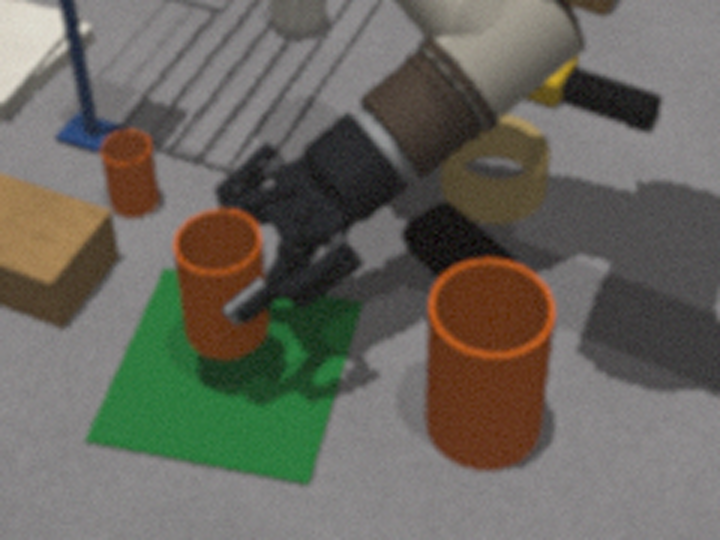

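The cup hangs upright and empty over the mat, with its rim at crop (218,240). Measured, it is centred at (482,310) with its base at about z 50, and the mat centre is (481,314).

```bash
python3 -m creep '{"translation":[[0,0.1,-2],[0,0.2,-3.5],[0,0.2,-4.2],[0,0.2,-4.2],[0,0.2,-4.2]],"delta_rot":[[0,0,0],[0,0,0],[0,0,0],[0,0,0],[0,0,0]],"hand":[6.2,6.2,6.2,6.2,6.2]}'>/dev/null; python3 st.py; python3 -m creep '{"translation":[[0,0,-0.2],[0,0,-0.2],[0,0,-0.2]],"delta_rot":[[0,0,0],[0,0,0],[0,0,0]],"hand":[6.2,6.2,6.2]}'>/dev/null; python3 st.py
```

```text
t 18.25 J [0.0975, 0.5897, -0.5312, -1.9524, -0.9186, 1.1125] tcp [492.3 328.6  61.4] grasp [483.6 313.7  69.3] 
z [ 0.456  0.786 -0.418] y [-0.865  0.501 -0.002] w 65.0 F [-0.5 -0.4 -1. ] grip 67.2
t 18.62 J [0.0966, 0.5966, -0.5323, -1.9557, -0.9216, 1.1201] tcp [491.9 328.8  58.7] grasp [483.3 313.8  66.6] 
z [ 0.455  0.786 -0.419] y [-0.866  0.501 -0.001] w 65.1 F [ 0.5  0.7 -0.4] grip 67.2
```

```bash
python3 -m creep '{"translation":[[0,0,-0.15],[0,0,-0.15],[0,0,-0.15]],"delta_rot":[[0,0,0],[0,0,0],[0,0,0]],"hand":[6.2,6.2,6.2]}'>/dev/null; python3 st.py
```

```text
t 19.0 J [0.0955, 0.6013, -0.5329, -1.9581, -0.9238, 1.1257] tcp [491.9 328.7  57. ] grasp [483.3 313.8  64.9] 
z [ 0.455  0.786 -0.419] y [-0.865  0.501 -0.001] w 65.0 F [ 0.2 -0.2 -0.6] grip 67.2
```

```bash
python3 -m creep '{"translation":[[0,0,-0.1],[0,0,-0.1],[0,0,-0.1]],"delta_rot":[[0,0,0],[0,0,0],[0,0,0]],"hand":[6.2,6.2,6.2]}'>/dev/null; python3 st.py; python3 -m creep '{"translation":[[0,0,0],[0,0,0],[0,0,0],[0,0,0],[0,0,0],[0,0,0],[0,0,0],[0,0,0]],"delta_rot":[[0,0,0],[0,0,0],[0,0,0],[0,0,0],[0,0,0],[0,0,0],[0,0,0],[0,0,0]],"hand":[6.8,7.2,7.7,8.2,8.5,8.5,8.5,8.5]}'>/dev/null; python3 st.py
python3 - <<'E'
from tr import *
from h import *
q=read_state()["joints"];x,M=fk(q,p,s4,R0);g=x-19*M[:,2];b=-110*np.array([.5,.866,0])
trace(q,[("back",g+b,M),("up",g+b+[0,-20,150],M)])
E
```

```text
t 19.38 J [0.0948, 0.6036, -0.5332, -1.9599, -0.926, 1.1292] tcp [492.1 328.8  56.4] grasp [483.4 313.9  64.4] 
z [ 0.455  0.786 -0.418] y [-0.865  0.501 -0.001] w 65.0 F [-0.4 -0.5  2.1] grip 67.2
t 20.38 J [0.0948, 0.6039, -0.5334, -1.9597, -0.9253, 1.1292] tcp [491.9 328.7  56. ] grasp [483.3 313.8  64. ] 
z [ 0.455  0.786 -0.419] y [-0.865  0.501 -0.001] w 85.1 F [ 0.7  0.5 -0.3] grip 0.0
back shift cm [-5.5  -9.53  0.  ] rotvec deg [0. 0. 0.] err 0.0 djmax 0.02 q [-0.13  0.59 -0.66 -1.81 -1.04  1.23] W [443. -57. 229.] minWz 229.0 E [312. -40. 630.] m 0.41
up shift cm [ 0. -2. 15.] rotvec deg [0. 0. 0.] err 0.0 djmax 0.06 q [-0.03  0.13 -0.55 -1.5  -0.93  0.55] W [402. -13. 454.] minWz 249.0 E [ 75.  -2. 720.] m 0.52
```

```bash
python3 -m creep '{"translation":[[-1,-1.7,0],[-2,-3.5,0],[-3.5,-6,0],[-5.5,-9.5,0.5],[-5.5,-9.5,2],[-5.5,-10.5,7],[-5.5,-11.5,13],[-5.5,-11.5,15]],"delta_rot":[[0,0,0],[0,0,0],[0,0,0],[0,0,0],[0,0,0],[0,0,0],[0,0,0],[0,0,0]],"hand":[8.5,8.5,8.5,8.5,8.5,8.5,8.5,8.5]}'>/dev/null; python3 -m creep '{"translation":[[0,0,0],[0,0,0],[0,0,0]],"delta_rot":[[0,0,0],[0,0,0],[0,0,0]],"hand":[8.5,8.5,8.5]}'>/dev/null; python3 st.py
python3 - <<'E'
from h import *
im,d=shot("top"); X=cloud("top",d); hsv=cv2.cvtColor(im,cv2.COLOR_RGB2HSV)
ims,ds=shot("side"); Y=cloud("side",ds); m=cv2.inRange(cv2.cvtColor(ims,cv2.COLOR_RGB2HSV),(0,140,50),(15,255,255))>0
P=Y[m]; P=P[np.hypot(P[:,0]-484,P[:,1]-312)<70]; print("cup",np.percentile(P,2,0).round(),np.percentile(P,98,0).round())
T=np.load("/tmp/top.npz"); df=cv2.absdiff(im,T["im"]).max(2)
cv2.imwrite("pics/s7.png",np.vstack([im[50:300,60:620],ims[60:380,60:620]])[:,:,::-1])
r=X.reshape(-1,3); C=r[(abs(r[:,2]-89)<5)&(abs(r[:,0]-490)<130)&(abs(r[:,1]+350)<110)]
print("carton",cv2.minAreaRect(C[:,:2].astype(np.float32)))
E
```

```text
t 21.75 J [-0.0326, 0.1366, -0.5509, -1.504, -0.9301, 0.5514] tcp [436.3 213.4 204.1] grasp [427.7 198.4 212.1] 
z [ 0.454  0.786 -0.421] y [-0.865  0.502  0.003] w 85.1 F [ 0.8 -0.6  0.1] grip 0.0
cup [450. 282.  13.] [513. 345. 106.]
carton ((486.7224426269531, -357.72088623046875), (199.15980529785156, 172.88536071777344), 1.882551670074463)
```

View pics/s7.png

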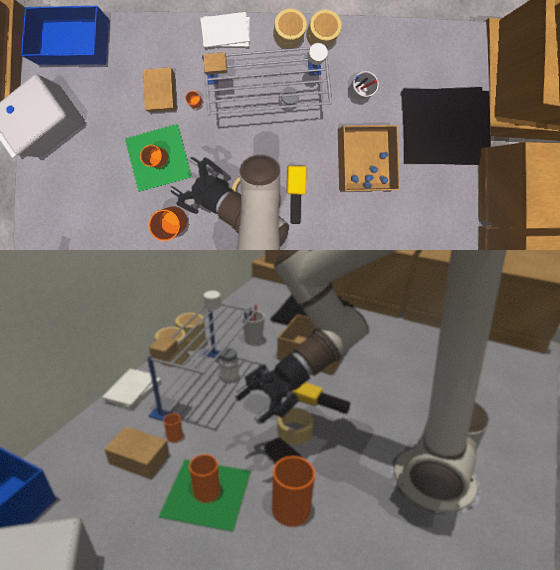

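The empty cup stands upright near the middle of the green mat (top (153,156), side (205,478)). The six knobs are in the carton at (370,170), everything else is in place, and the gripper is clear.

```bash
python3 -c "from bench import job_done; print(job_done())"
```

```text
the job is handed in; nothing more can be done
None
```

I tipped all six knobs into the carton and stood the empty cup upright near the middle of the green mat, leaving the rest of the scene in place; the job was handed in after about 22 s of the 72 s allowed.

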